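Isolate the drill press and hold the bit on the work for setting the depth stop

ROBOT

A 7-joint arm with a two-finger parallel gripper is mounted at the origin on a cart in front of the work surface, level with it; the furniture and walls round the work are solid. World frame = base frame: x ahead of the robot, y to its left, z up, the work surface at z = 0. Lengths are in m, angles in rad, forces in N, time in s.
With the tool pointing down it reaches from about 0.4 to 0.9 m from the base axis. Payload 5.5 kg.
Tool frame: the origin (TCP) lies midway between the tips of the shut fingers; the grasp point (between the pads) lies robot.grip_point_offset behind it (robot.grip_point_offset is the distance from the TCP to the grasp point, in m); z points along the fingers, y is the line along which they close (so a half turn about z gives the same grasp; the last joint's range is limited). The gripper opens to 85 mm and grips with 20 to 120 N. Pads are 22 mm wide; open, the fingers measure 114 mm over their backs; the gripper's body (76 mm by 85 mm) begins 54 mm behind the grasp point. The pads swing forward as they close: fully open they stand 13 mm farther back than shut.
Start: joints at [-0.971, 0.501, -0.427, 1.55, 0.221, 1.138, -0.21], TCP at [0.215, 0.613, 0.231] pointing down, gripper open.
Joint ranges: [-2.88, 2.88], [-0.31, 2.03], [-1.54, 1.56], [0.2, 2.42], [-1.41, 4.55], [0.19, 2.02], [-2.57, 2.57]. Speed limits (rad/s): [2.57, 2.57, 3.14, 3.14, 3.14, 3.14, 3.14].

INTERFACE

Orientations are given as a unit quaternion [x, y, z, w].
In Python, from cell import sensors, capture, robot gives the robot as it stands.
- The arm moves only by the tool move_arm, never from a script. Its argument "commands" is a list of rows, each a list of 6 numbers: the shift along the world's x, y, z in m, then the turn, a rotation vector about the world's x, y, z in rad. A call has 1 to 10 rows; each row is the pose to reach, as a shift and turn from the pose commanded when the call began; what a row does not reach only later rows make up. A row lasts 1/12 s, in which the tool goes at most 41.7 mm and 7.16 degrees, less where a joint would pass 70% of its speed; a pose out of reach is approached as far as the arm can. A call with a gripper value outside its range is refused whole. "gripper" is the closure, from 0 (fully open) to 1 (shut), set as the call begins (left out, the last holds). The fingers move at their own pace and stop on an object; "grip_force" is the grip in N (left out, the last holds). Time passes only in rows, so rows that repeat a pose let the fingers close. It gives the time, the measured TCP pose, the force, the opening and the grip force at its end, in the units of the state.
- sensors.state(): the state, without advancing time (a new reading comes with each control period).
- capture(name): name is "side" or "top" or "wrist"; returns a dict with "color" (420x560x3 uint8, red, green, blue), "vfov" (degrees; the focal length in pixels is half the picture's height over the tangent of half this angle, whatever the lens; pixels are square), "cx", "cy" (the principal point, pixels), "pose" (4x4, takes a point from camera to world coordinates). Camera axes: x right, y down, z forward; pixel columns grow to the right and rows downward; lengths in m; the calibration is good to about 2 mm. A picture is of the moment at which its call begins. There is no depth.
- robot.hand_in(): hands the job in; it is judged then, once.
The state is a dict: "time_s": time; "qpos": joint angles; "joint_vel": joint speeds; "tau": joint torques, N m; "ee_pos": TCP position; "orientation": TCP orientation; "wrist_force": force on the tool from outside, world axes, zero at the start; "ft_torque": the same for the moment, N m; "gripper_width": opening from 0.0 (shut) to 1.0 (fully open); "grip_force": force on a finger pad.
Only numpy, scipy, OpenCV 4.12 (cv2) and the standard library are available. Lean on these libraries where they do the work, as an engineer would, in place of code of your own. Each camera call takes 0.05 s, during which the arm holds its last target. There are 200 camera calls.

TASK

I want to set the depth stop on the little bench drill press. First turn its rotary isolator off, then pull the feed lever down until the tip of the bit rests on the wood block, firmly enough that it stays in contact but without forcing it, and finish still holding the lever there so that I can run the stop nuts up. The spindle must not come down while the isolator is on; leave the block where it lies and everything else on the bench alone.

Things in the scene. Friction and masses are not known exactly. Their poses are not given: they have to be found in the camera images.
- isolator_handle (a joint): angle of the isolator's rotary handle: 0 = on (handle lies along the box, pointing away from the robot), 1.571 = off (turned a quarter turn anticlockwise seen from above, pointing to the box's left). It has an over-centre detent (about 0.2 N m at its stiffest): let go before the middle it springs back to on, past the middle it snaps to off
- isolator_grip (a point): middle of the isolator's black handle, on its turning axis (box's z, upward): a bar 56 mm long, 14 mm wide and 26 mm high that lies along this frame's x (the frame turns with the handle). This point is 80 mm above the bench, 13 mm below the bar's top and 12 mm above a disc of 42 mm diameter under the bar
- isolator: grey isolator box screwed to the bench, 100 x 84 mm and 59 mm high, to the right of the drill press; origin at the centre of its underside, x away from the robot (a steel conduit leaves it on that side, 102 mm from the origin at most), z up
- feed_lever (a joint): angle of the drill press's feed lever: 0 = up at rest (the arm then points to the press's front, 0.5 rad above level), growing as its knob is pulled down; stop at 1.25. A spring returns it: about 3.5 N at the knob at 0, 6 N at 1. The quill with chuck and bit comes down 25 mm per radian, so a force at the knob arrives about 5 times as great at the bit
- lever_knob (a point): centre of the black ball knob, 28 mm diameter, at the end of the feed lever on the press's right-hand side (seen from the robot); 0.27 to 0.29 m above the bench at rest, 58 mm in front of the head's front face and 56 mm to the right of the head's side. It moves on an arc of 130 mm radius about lever_pivot
- lever_pivot (a point): point on the feed lever's turning axis level with the ball knob; the axis is the press's y axis. The lever's arm lies in the press's xz plane through this point
- bit_tip (a point): tip of the drill bit (8 mm diameter) in the chuck of the drill press. It moves straight down with the lever; at the start it is 12 to 24 mm above the wood block, as the head is clamped higher or lower on its column
- drill_press: small grey bench drill press bolted down, base 230 x 170 mm; origin under the base's centre, x away from the robot, z up. Spindle axis at x = -20 mm, y = 0; table top 22 mm up. Head: x = -46 to 118 mm, y = -46 to 46 mm, up to 0.31 m above the bench; motor behind it to x = 184 mm; lever hub on its -y side to y = -113 mm (x = -14 to 34 mm); column 0.345 m high
- quill: steel quill with chuck and bit, hanging from the head's nose; origin on the spindle axis, 99 mm above the bit's tip
- workpiece: pine block 62 x 120 x 38 mm (x, y, z) lying loose on the press's table against the low fence, under the bit; origin at the centre of its underside, so its top is 38 mm above it
- pencil: bystander: pencil, 169 mm long, lying in front of the press; origin under its middle
- tape_measure: bystander: yellow tape measure, 36 x 93 x 68 mm, left of the press; origin under its middle
- screw_jar: bystander: jar of screws with a black lid, 66 mm diameter, 80 mm high, beyond and right of the isolator; origin under its middle
- try_square: bystander: try square, 119 x 174 x 19 mm, lying to the right of the isolator; origin under its middle

How it is judged:
By the outcome, as a careful person would: the job done as asked, in the order asked, and still so for the second after the job is handed in, while the arm keeps its last pose, push and grip.
It also fails if it takes over 58 s, if anything falls off the work surface, if the arm or the gripper's body presses on something with over 40 N, if the wrist force passes 120 N, or if a joint passes its speed limit or range.

## Working session

There is one attempt and no reset: what is moved stays moved. The work goes in short steps, Python scripts to look and compute and a tool call to move; the robot and the scene stay as the last step left them, time stands still between calls to the robot, and variables do not carry over. Pictures are saved under pics/ and viewed, at most 10 in all, crops included, and the job is handed in when it is done.

Besides the shell and the picture viewer there is one more tool, called after ">>>" as a command line: name --pt "numbers of a row" for each row, then --argument value for the rest. move_arm: Moves the arm, as the interface text tells. Its arguments: {"type":"object","properties":{"commands":{"type":"array","items":{"type":"array","items":{"type":"number"}}},"gripper":{"type":"number"},"grip_force":{"type":"number"}},"required":["commands"]}

```bash
ls; mkdir -p pics
cat > h.py <<'E'
import numpy as np, cv2
from cell import sensors, capture, robot
def save(n,f):
    c=capture(n); cv2.imwrite('pics/'+f,c['color'][:,:,::-1]); np.savez(f'pics/{n}.npz',**{k:np.array(c[k]) for k in c}); return c
def ray(c,u,v):
    f=float(c['color'].shape[0]/2/np.tan(np.radians(float(c['vfov']))/2)); P=np.array(c['pose'])
    d=P[:3,:3]@np.array([(u-c['cx'])/f,(v-c['cy'])/f,1.]); return P[:3,3],d/np.linalg.norm(d)
def onz(c,u,v,z):
    o,d=ray(c,u,v); return o+d*(z-o[2])/d[2]
def tri(c1,p1,c2,p2):
    o1,d1=ray(c1,*p1);o2,d2=ray(c2,*p2)
    t=np.linalg.lstsq(np.c_[d1,-d2],o2-o1,rcond=None)[0]
    a,b=o1+t[0]*d1,o2+t[1]*d2; return (a+b)/2,np.linalg.norm(a-b)
def proj(c,X):
    f=float(c['color'].shape[0]/2/np.tan(np.radians(float(c['vfov']))/2)); P=np.array(c['pose'])
    p=P[:3,:3].T@(np.array(X)-P[:3,3]); return p[0]/p[2]*f+c['cx'],p[1]/p[2]*f+c['cy']
E
python3 - <<'E'
from h import *
np.set_printoptions(precision=3,suppress=True)
for n in('side','top'):
    c=save(n,n+'0.png'); print(n,c['vfov'],c['cx'],c['cy'],c['pose'])
print(sensors.state(), robot.grip_point_offset)
E
```

```text
pics
side 54.24439864936383 279.53861103886567 208.87665970535667 [[-0.903 -0.183  0.388 -0.087]
 [-0.429  0.33  -0.841  1.103]
 [ 0.026 -0.926 -0.377  0.719]
 [ 0.     0.     0.     1.   ]]
top 49.93937856852574 280.80763430893023 207.51333358932953 [[ 0.167 -0.943  0.288  0.124]
 [-0.986 -0.157  0.056 -0.225]
 [-0.007 -0.294 -0.956  1.428]
 [ 0.     0.     0.     1.   ]]
{'time_s': 0.1, 'qpos': array([-0.971,  0.502, -0.427,  1.551,  0.221,  1.138, -0.21 ]), 'joint_vel': array([-0.   , -0.001, -0.   , -0.004, -0.   , -0.002, -0.002]), 'tau': array([ -0.012, -57.081,  -5.839, -28.175,   0.011,   0.005,  -0.   ]), 'ee_pos': array([0.215, 0.613, 0.23 ]), 'orientation': array([ 0.168,  0.986, -0.001, -0.   ]), 'wrist_force': array([-0.374,  0.068, -0.308]), 'ft_torque': array([ 0.041,  0.057, -0.033]), 'grip_force': 0.0, 'gripper_width': 0.9996692776892863} 0.0187
```

View pics/side0.png

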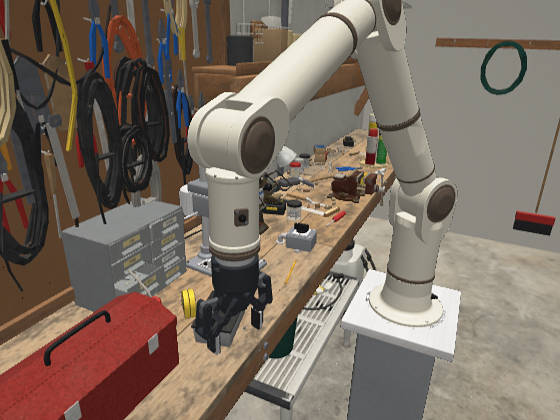

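View pics/top0.png

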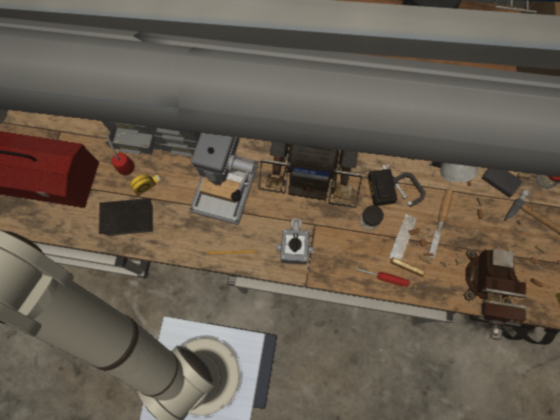

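The side view shows the isolator at about (300,237), with the press hidden behind the arm. The top view shows the isolator at (295,245), the black knob near (236,196) and the press at (222,180).

Run:
```python
from h import *
np.set_printoptions(precision=3,suppress=True)
a=cv2.imread('pics/top0.png')[120:270,180:330]; b=cv2.imread('pics/side0.png')[190:290,240:340]
cv2.imwrite('pics/crop1.png',np.hstack([cv2.resize(a,(480,480),interpolation=cv2.INTER_CUBIC),cv2.resize(b,(320,320),interpolation=cv2.INTER_CUBIC).copy() if 0 else cv2.copyMakeBorder(cv2.resize(b,(320,320),interpolation=cv2.INTER_CUBIC),0,160,0,0,cv2.BORDER_CONSTANT)]))
c=dict(np.load('pics/top.npz'))
for n,p in dict(iso=(295,243,.093),knob=(236,196,.28)).items(): print(n,onz(c,*p))
```

```text
iso [ 0.423 -0.208  0.093]
knob [ 0.483 -0.034  0.28 ]
```

View pics/crop1.png

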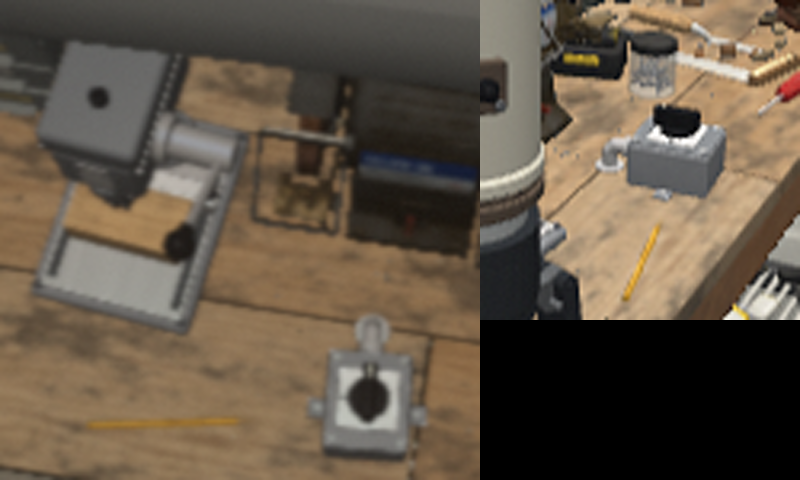

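>>> move_arm --pt "0.03 -0.02 0.04 0 0 -0.12" --pt "0.05 -0.05 0.07 0 0 -0.24" --pt "0.08 -0.08 0.1 0 0 -0.36" --pt "0.1 -0.11 0.12 0 0 -0.48" --pt "0.13 -0.14 0.14 0 0 -0.6" --pt "0.15 -0.17 0.16 0 0 -0.72" --pt "0.17 -0.2 0.17 0 0 -0.84" --pt "0.18 -0.23 0.17 0 0 -0.96" --pt "0.19 -0.26 0.17 0 0 -1.08" --pt "0.2 -0.29 0.17 0 0 -1.2"

```text
time_s: 0.93
ee_pos: [0.4163, 0.3206, 0.4019]
orientation: [0.698, 0.716, 0.0, 0.0]
wrist_force: [-0.1, 0.2, 0.6]
gripper_width: 0.995
grip_force: 0.0
```

Run:
```python
from h import *
np.set_printoptions(precision=3,suppress=True)
c=dict(np.load('pics/top.npz'))
q=lambda u,v,z: onz(c,180+u/3.2,120+v/3.2,z)
ang=lambda a,b: np.degrees(np.arctan2(*(b-a)[[1,0]]))
print('press front edge dir (right->left)',ang(q(185,328,.02),q(35,290,.02)))
print('press right edge',ang(q(185,328,.02),q(245,135,.02)))
print('iso left edge',ang(q(322,453,.059),q(330,350,.059)),ang(q(405,458,.059),q(410,350,.059)), ang(q(405,457,.059),q(322,452,.059)))
print(q(185,328,.02),q(35,290,.02))
print(sum(q(*p,.059) for p in[(322,453),(330,350),(405,458),(410,350)])/4)
print(sensors.state()['ee_pos'],sensors.state()['qpos'])
```

```text
press front edge dir (right->left) 84.89459810604797
press right edge -5.658334586816107
iso left edge 5.19209204970034 6.000938430716627 96.03315189297243
[ 0.476 -0.014  0.02 ] [0.49  0.145 0.02 ]
[ 0.422 -0.208  0.059]
[0.416 0.321 0.402] [-0.607  0.126 -0.113  1.631  0.015  1.384 -0.696]
```

>>> move_arm --pt "0 -0.03 0 0 0 -0.1" --pt "0 -0.06 0 0 0 -0.2" --pt "0 -0.09 0 0 0 -0.3" --pt "0 -0.12 0 0 0 -0.4" --pt "0 -0.15 0 0 0 -0.5" --pt "0 -0.18 0 0 0 -0.6" --pt "0 -0.21 0 0 0 -0.7" --pt "0 -0.24 0 0 0 -0.8" --pt "0 -0.27 0 0 0 -0.9" --pt "0 -0.3 0 0 0 -1.0"

```text
time_s: 1.77
ee_pos: [0.4142, 0.022, 0.4011]
orientation: [0.955, 0.296, -0.0, -0.0]
wrist_force: [0.1, -0.2, -0.1]
gripper_width: 1.0
grip_force: 0.0
```

>>> move_arm --pt "0 -0.03 0 0 0 -0.1" --pt "0 -0.06 0 0 0 -0.2" --pt "0 -0.09 0 0 0 -0.3" --pt "0 -0.12 0 0 0 -0.4" --pt "0 -0.15 0 0 0 -0.5" --pt "0 -0.18 -0.03 0 0 -0.5" --pt "0 -0.21 -0.06 0 0 -0.5" --pt "0 -0.23 -0.09 0 0 -0.5" --pt "0 -0.23 -0.1 0 0 -0.5" --pt "0 -0.23 -0.1 0 0 -0.5"

```text
time_s: 2.6
ee_pos: [0.4123, -0.2064, 0.2982]
orientation: [0.999, 0.051, -0.003, -0.001]
wrist_force: [0.1, 0.9, 0.3]
gripper_width: 1.001
grip_force: 0.0
```

Run:
```python
from h import *
np.set_printoptions(precision=3,suppress=True)
c=save('wrist','wrist1.png');save('side','side1.png');save('top','top1.png')
b=cv2.imread('pics/side1.png');t=cv2.imread('pics/top1.png')
z=lambda i:cv2.resize(i,(400,300),interpolation=cv2.INTER_CUBIC)
cv2.imwrite('pics/mix1.png',np.vstack([np.hstack([z(b[150:300,150:350]),z(t[110:260,170:370])]),np.hstack([z(c['color'][:,:,::-1]),z(b)])]))
print(c['pose'],c['vfov'],proj(c,[.422,-.208,.093]),sensors.state()['ee_pos'],sensors.state()['qpos'])
```

```text
[[ 0.102 -0.958 -0.267  0.478]
 [-0.995 -0.099 -0.025 -0.2  ]
 [-0.002  0.269 -0.963  0.441]
 [ 0.     0.     0.     1.   ]] 63.30882435916004 (np.float64(284.22565236675155), np.float64(183.77692523335296)) [ 0.416 -0.206  0.302] [-0.037  0.057  0.46   1.936 -0.028  1.154 -1.03 ]
```

View pics/mix1.png

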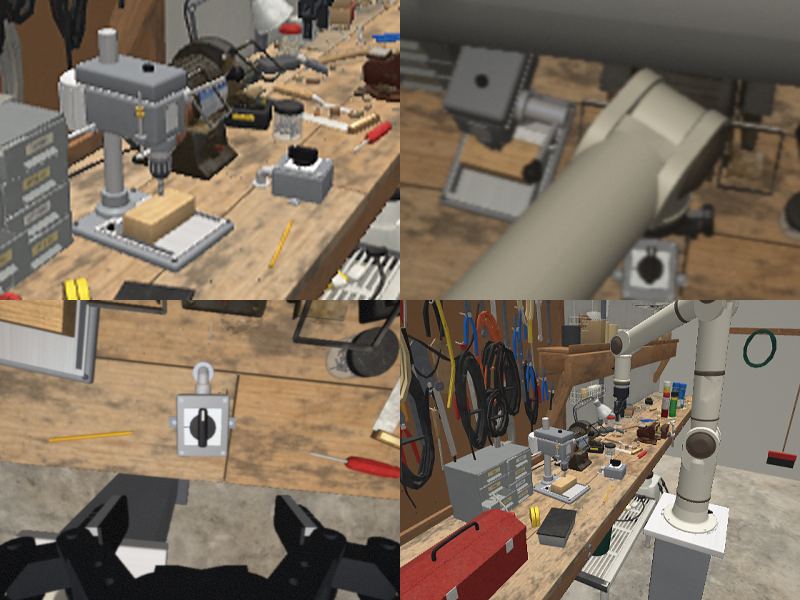

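The side view shows the press, with the isolator at about (296,232). In the wrist picture (full size) the handle is at about (284,178) and the box around (284,175).

Run:
```python
from h import *
np.set_printoptions(precision=4,suppress=True)
c=dict(np.load('pics/wrist.npz'));im=c['color'].astype(int)
m=(im.max(2)<60).astype(np.uint8); m[:,:240]=0;m[:,330:]=0;m[:140]=0;m[225:]=0
n,l,s,ce=cv2.connectedComponentsWithStats(m); k=1+s[1:,4].argmax(); print(s[k],ce[k])
pts=cv2.findContours((l==k).astype(np.uint8),0,1)[0][0]; r=cv2.minAreaRect(pts);print(r)
P=np.array([onz(c,*p,.093)[:2] for p in cv2.boxPoints(r)]); print(P,P.mean(0))
e=P-np.roll(P,1,0);print(np.linalg.norm(e,axis=1),np.degrees(np.arctan2(e[:,1],e[:,0])))
# knob by side? top view dark blob near (236,196)
t=dict(np.load('pics/top.npz'));im=t['color'].astype(int)
m=(im.max(2)<70).astype(np.uint8); w=np.zeros_like(m); w[185:207,226:247]=1
n,l,s,ce=cv2.connectedComponentsWithStats(m*w); print(s,ce)
```

```text
[276 152  17  53 537] [283.8119 181.7486]
((284.0, 178.0), (52.0, 16.0), 90.0)
[[ 0.4531 -0.1964]
 [ 0.4548 -0.2124]
 [ 0.4016 -0.2183]
 [ 0.3999 -0.2017]] [ 0.4274 -0.2072]
[0.0535 0.0161 0.0535 0.0168] [   5.6243  -84.1272 -173.6528   95.8943]
[[     0      0    560    420 235088]
 [   231    186     14     16    112]] [[279.5202 209.5068]
 [237.0536 195.1518]]
```

>>> move_arm --pt "0.009 0 -0.03 0 0 0" --pt "0.009 0 -0.06 0 0 0" --pt "0.009 0 -0.09 0 0 0" --pt "0.009 0 -0.12 0 0 0" --pt "0.009 0 -0.15 0 0 0" --pt "0.009 0 -0.18 0 0 0" --pt "0.009 0 -0.2 0 0 0" --pt "0.009 0 -0.215 0 0 0" --pt "0.009 0 -0.227 0 0 0" --pt "0.009 0 -0.227 0 0 0"

```text
time_s: 3.58
ee_pos: [0.4244, -0.2048, 0.0735]
orientation: [0.999, 0.054, -0.0, -0.001]
wrist_force: [-0.1, 0.6, 0.2]
gripper_width: 1.004
grip_force: 0.0
```

>>> move_arm --pt "0 0 0 0 0 0" --pt "0 0 0 0 0 0" --pt "0 0 0 0 0 0" --pt "0 0 0 0 0 0" --pt "0 0 0 0 0 0" --pt "0 0 0 0 0 0" --pt "0 0 0 0 0 0" --pt "0 0 0 0 0 0" --gripper 1 --grip_force 40

```text
time_s: 4.25
ee_pos: [0.4243, -0.207, 0.0751]
orientation: [0.999, 0.052, 0.001, 0.0]
wrist_force: [-0.6, -0.0, 6.4]
gripper_width: 0.157
grip_force: 42.7
```

>>> move_arm --pt "0 0 0.002 0 0 0.05" --pt "0 0 0.002 0 0 0.14" --pt "0 0 0.002 0 0 0.23" --pt "0 0 0.002 0 0 0.32" --pt "0 0 0.002 0 0 0.41" --pt "0 0 0.002 0 0 0.5" --pt "0 0 0.002 0 0 0.59" --pt "0 0 0.002 0 0 0.68" --pt "0 0 0.002 0 0 0.77" --pt "0 0 0.002 0 0 0.86"

```text
time_s: 5.08
ee_pos: [0.4242, -0.2071, 0.0752]
orientation: [0.885, 0.466, 0.0, 0.001]
wrist_force: [5.2, -3.1, -17.0]
gripper_width: 0.147
grip_force: 42.6
```

>>> move_arm --pt "0 0 0 0 0 0.09" --pt "0 0 0 0 0 0.18" --pt "0 0 0 0 0 0.27" --pt "0 0 0 0 0 0.36" --pt "0 0 0 0 0 0.45" --pt "0 0 0 0 0 0.54" --pt "0 0 0 0 0 0.62" --pt "0 0 0 0 0 0.69" --pt "0 0 0 0 0 0.71" --pt "0 0 0 0 0 0.71"

```text
time_s: 5.92
ee_pos: [0.4244, -0.2072, 0.0752]
orientation: [0.669, 0.743, 0.0, 0.001]
wrist_force: [5.8, -3.8, -15.9]
gripper_width: 0.15
grip_force: 42.7
```

>>> move_arm --pt "0 0 0 0 0 0" --pt "0 0 0 0 0 0" --pt "0 0 0 0 0 0" --pt "0 0 0 0 0 0" --pt "0 0 0.02 0 0 0" --pt "0 0 0.05 0 0 0" --pt "0 0 0.09 0 0 0" --pt "0 0 0.13 0 0 0" --pt "0 0 0.17 0 0 0" --pt "0 0 0.21 0 0 0" --gripper 0

```text
time_s: 6.75
ee_pos: [0.4232, -0.2062, 0.2886]
orientation: [0.669, 0.743, 0.0, 0.0]
wrist_force: [1.8, -0.6, 0.5]
gripper_width: 1.002
grip_force: 0.0
```

>>> move_arm --pt "0 0 0.03 0 0 -0.1" --pt "0 0 0.06 0 0 -0.2" --pt "0 0 0.09 0 0 -0.3" --pt "0 0 0.12 0 0 -0.4" --pt "0 0 0.15 0 0 -0.5" --pt "0 0.03 0.15 0 0 -0.6" --pt "0 0.06 0.15 0 0 -0.7" --pt "0 0.09 0.15 0 0 -0.8" --pt "0 0.12 0.15 0 0 -0.9" --pt "0 0.15 0.15 0 0 -1.0"

```text
time_s: 7.58
ee_pos: [0.4232, -0.0551, 0.4366]
orientation: [0.944, 0.329, 0.0, 0.0]
wrist_force: [-0.0, 0.4, -0.1]
gripper_width: 1.001
grip_force: 0.0
```

>>> move_arm --pt "0 0.02 0 0 0 -0.1" --pt "0 0.023 0 0 0 -0.2" --pt "0 0.023 0 0 0 -0.3" --pt "0 0.023 0 0 0 -0.4" --pt "0 0.023 0 0 0 -0.5" --pt "0 0.023 0 0 0 -0.6" --pt "0 0.023 0 0 0 -0.7" --pt "0 0.023 0 0 0 -0.77" --pt "0 0.023 0 0 0 -0.77"

```text
time_s: 8.33
ee_pos: [0.4234, -0.0334, 0.4364]
orientation: [0.999, -0.049, 0.0, 0.0]
wrist_force: [-0.1, 0.2, -0.3]
gripper_width: 0.999
grip_force: 0.0
```

Run:
```python
from h import *
np.set_printoptions(precision=3,suppress=True)
t=dict(np.load('pics/top.npz'))
c=save('wrist','wrist2.png');s=save('side','side2.png')
b=cv2.imread('pics/side2.png')
cv2.imwrite('pics/mix2.png',np.hstack([c['color'][:,:,::-1],np.vstack([cv2.resize(b[150:270,150:350][:,:120],(240,240)),cv2.resize(b[190:280,250:340],(240,180),interpolation=cv2.INTER_CUBIC)])]))
print(proj(c,[.484,-.033,.28]),proj(s,[.484,-.033,.28]),sensors.state()['ee_pos'],sensors.state()['orientation'],sensors.state()['qpos'])
```

```text
(np.float64(273.70187166880874), np.float64(135.18120403270078)) (np.float64(267.3059452751367), np.float64(186.54644953849797)) [ 0.423 -0.033  0.436] [ 0.999 -0.046  0.     0.   ] [ 0.238 -0.081 -0.205  1.768 -0.016  1.453 -1.628]
```

View pics/mix2.png

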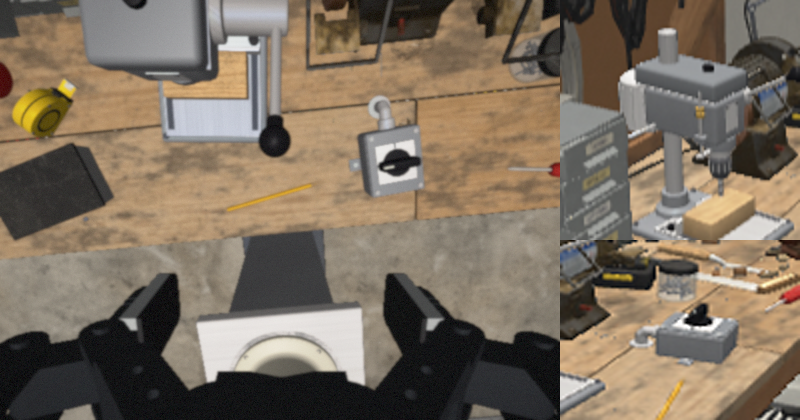

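The isolator handle now points left (off). The knob is at (275,138) in the wrist picture, and the lever arm runs straight up the image, in line with the tool.

Run:
```python
from h import *
np.set_printoptions(precision=4,suppress=True)
t=dict(np.load('pics/top.npz'));c=dict(np.load('pics/wrist.npz'));im=c['color'].astype(int)
im=im[100:170,250:310]
m=cv2.morphologyEx((im.max(2)<70).astype(np.uint8),cv2.MORPH_OPEN,np.ones((15,15)))
n,l,s,ce=cv2.connectedComponentsWithStats(m);k=1+s[1:,4].argmax();p=ce[k]+[250,100];print(s[k],p)
# sphere centre ray; fit along side with top
for q in((237,195.2),(236,196)): print(tri(c,p,t,q))
for z in(.27,.28,.29):print(z,onz(c,*p,z))
# bit tip, block in side view: save
```

```text
[ 11  18  27  37 829] [274.076  137.3908]
(array([ 0.483 , -0.035 ,  0.2849]), np.float64(0.00381585919987449))
(array([ 0.4823, -0.0335,  0.2805]), np.float64(0.0007461429256883422))
0.27 [ 0.4819 -0.0329  0.27  ]
0.28 [ 0.4821 -0.0331  0.28  ]
0.29 [ 0.4824 -0.0334  0.29  ]
```

>>> move_arm --pt "0.03 0 0 0 0 0" --pt "0.059 0 -0.01 0 0 0" --pt "0.059 0 -0.04 0 0 0" --pt "0.059 0 -0.07 0 0 0" --pt "0.059 0 -0.1 0 0 0" --pt "0.059 0 -0.125 0 0 0" --pt "0.059 0 -0.145 0 0 0" --pt "0.059 0 -0.165 0 0 0" --pt "0.059 0 -0.175 0 0 0" --pt "0.059 0 -0.175 0 0 0"

```text
time_s: 9.27
ee_pos: [0.4811, -0.0335, 0.2591]
orientation: [0.999, -0.047, -0.002, -0.0]
wrist_force: [-0.6, 0.4, -0.3]
gripper_width: 0.999
grip_force: 0.0
```

Run:
```python
from h import *
c=save('wrist','wrist3.png');s=save('side','side3.png')
b=cv2.imread('pics/side3.png')
cv2.imwrite('pics/mix3.png',np.hstack([c['color'][:,:,::-1],np.vstack([cv2.resize(b[150:270,180:300],(240,240)),cv2.resize(b[190:230,210:250],(180,180),interpolation=cv2.INTER_CUBIC).repeat(1,0) if 0 else cv2.resize(b[205:250,200:260],(240,180),interpolation=cv2.INTER_CUBIC)])]))
print(sensors.state()['ee_pos'],sensors.state()['wrist_force'])
```

```text
[ 0.48307736 -0.0334662   0.26188286] [1.24142672 0.42215752 0.39677382]
```

View pics/mix3.png

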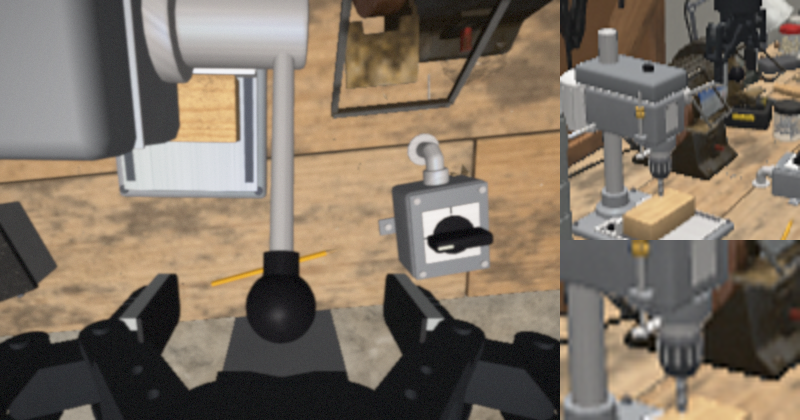

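The knob sits midway between the open fingers, at about (280,306). Next I close on it.

>>> move_arm --pt "0 0 0 0 0 0" --pt "0 0 0 0 0 0" --pt "0 0 0 0 0 0" --pt "0 0 0 0 0 0" --pt "0 0 0 0 0 0" --pt "0 0 0 0 0 0" --pt "0 0 0 0 0 0" --pt "0 0 0 0 0 0" --gripper 1 --grip_force 50

```text
time_s: 10.03
ee_pos: [0.483, -0.0333, 0.2619]
orientation: [0.999, -0.047, 0.0, -0.0]
wrist_force: [-1.4, 1.7, 4.3]
gripper_width: 0.298
grip_force: 48.7
```

Run:
```python
from h import *
np.set_printoptions(precision=4,suppress=True)
s=sensors.state();print(s['ee_pos'],s['wrist_force'],s['ft_torque'],s['gripper_width'])
a0=.5;r=.13;yaw=np.radians(-5.3)
for a in np.arange(0,1.26,.1):
    dx=-(np.cos(a0-a)-np.cos(a0))*r; dz=(np.sin(a0-a)-np.sin(a0))*r
    print(round(a,2),np.array([dx*np.cos(yaw),dx*np.sin(yaw),dz]),round(a*25,1))
```

```text
[ 0.483  -0.0333  0.2619] [-1.4257  1.7342  4.2623] [ 0.1914  0.3628 -0.0274] 0.29796434344046213
0.0 [-0.  0.  0.] 0.0
0.1 [-0.0056  0.0005 -0.0117] 2.5
0.2 [-0.0101  0.0009 -0.0239] 5.0
0.3 [-0.0133  0.0012 -0.0365] 7.5
0.4 [-0.0152  0.0014 -0.0493] 10.0
0.5 [-0.0158  0.0015 -0.0623] 12.5
0.6 [-0.0152  0.0014 -0.0753] 15.0
0.7 [-0.0133  0.0012 -0.0882] 17.5
0.8 [-0.0101  0.0009 -0.1007] 20.0
0.9 [-0.0056  0.0005 -0.1129] 22.5
1.0 [-0.      0.     -0.1247] 25.0
1.1 [ 0.0068 -0.0006 -0.1357] 27.5
1.2 [ 0.0146 -0.0014 -0.1461] 30.0
```

>>> move_arm --pt "-0.003 0 -0.006 0 0 0" --pt "-0.0056 0.0005 -0.0117 0 0 0" --pt "-0.008 0.0007 -0.018 0 0 0" --pt "-0.01 0.0009 -0.024 0 0 0" --pt "-0.012 0.001 -0.03 0 0 0" --pt "-0.0133 0.0012 -0.0365 0 0 0" --pt "-0.0133 0.0012 -0.0365 0 0 0"

```text
time_s: 10.62
ee_pos: [0.4695, -0.0319, 0.2245]
orientation: [0.999, -0.047, 0.0, -0.0]
wrist_force: [-1.3, 2.2, 5.9]
gripper_width: 0.297
grip_force: 49.5
```

Run:
```python
from h import *
np.set_printoptions(precision=4,suppress=True)
s=sensors.state();print(s['ee_pos'],s['wrist_force'],s['ft_torque'],s['gripper_width'])
c=save('wrist','wrist4.png');s=save('side','side4.png')
b=cv2.imread('pics/side4.png');b3=cv2.imread('pics/side3.png')
z=lambda i:cv2.resize(i[205:250,200:260],(240,180),interpolation=cv2.INTER_CUBIC)
cv2.imwrite('pics/mix4.png',np.hstack([c['color'][:,:,::-1],np.vstack([z(b3),z(b),np.zeros((60,240,3),np.uint8)])]))
```

```text
[ 0.4695 -0.0319  0.2245] [-1.3154  2.1543  5.9126] [ 0.2978  0.1335 -0.0253] 0.2965977157644496
```

View pics/mix4.png

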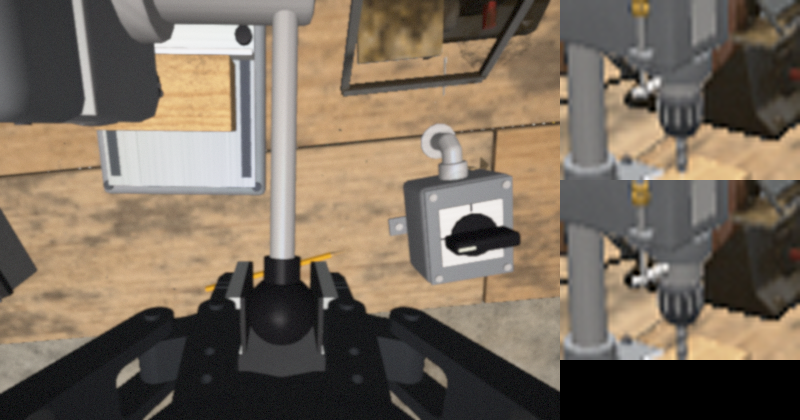

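The knob is held between the pads at (282,310). The lever follows and the bit has come down by a few pixels. I continue along the arc.

>>> move_arm --pt "-0.001 0.0001 -0.004 0 0 0" --pt "-0.0015 0.0001 -0.009 0 0 0" --pt "-0.0019 0.0002 -0.0128 0 0 0" --pt "-0.0022 0.0002 -0.017 0 0 0" --pt "-0.0024 0.0002 -0.021 0 0 0" --pt "-0.0024 0.0002 -0.021 0 0 0"

```text
time_s: 11.22
ee_pos: [0.4676, -0.0316, 0.204]
orientation: [0.999, -0.047, 0.001, -0.0]
wrist_force: [-2.5, 2.2, 6.3]
gripper_width: 0.298
grip_force: 50.3
```

>>> move_arm --pt "-0.0001 0 -0.002 0 0 0" --pt "-0.0001 0 -0.004 0 0 0" --pt "-0.0001 0 -0.006 0 0 0" --pt "-0.0001 0 -0.006 0 0 0"

```text
time_s: 11.55
ee_pos: [0.4676, -0.0316, 0.1983]
orientation: [0.999, -0.047, 0.001, -0.0]
wrist_force: [-1.8, 2.7, 6.5]
gripper_width: 0.297
grip_force: 50.4
```

Run:
```python
from h import *
np.set_printoptions(precision=4,suppress=True)
s=sensors.state();print(s['ee_pos'],s['wrist_force'],s['ft_torque'],s['gripper_width'])
s=save('side','side5.png')
b=cv2.imread('pics/side5.png');b3=cv2.imread('pics/side3.png')
z=lambda i:cv2.resize(i[215:255,205:255],(400,320),interpolation=cv2.INTER_CUBIC)
cv2.imwrite('pics/mix5.png',np.hstack([z(b3),z(b)]))
```

```text
[ 0.4676 -0.0316  0.1983] [-1.8178  2.7312  6.4591] [ 0.3666  0.1364 -0.1025] 0.2969225071820125
```

View pics/mix5.png

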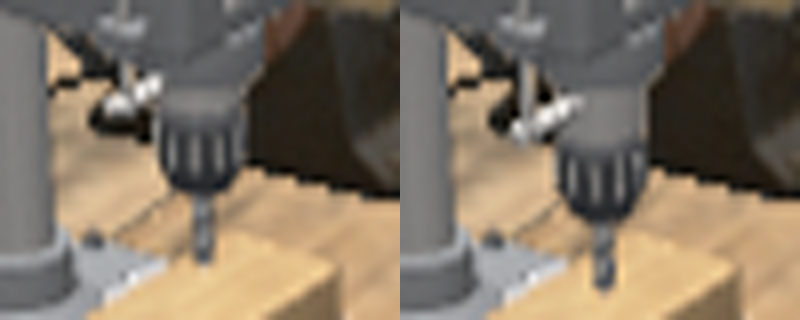

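The bit tip moved from (230.5,247.7) to (230.4,251.2) in the side view and is not yet touching. I estimate the remaining gap from the spindle axis.

Run:
```python
from h import *
np.set_printoptions(precision=4,suppress=True)
s=dict(np.load('pics/side.npz'))
for z in(.09,.084,.078,.072,.066,.06):print(z,proj(s,[.575,.060,z]))
for p in((230.5,247.7),(230.4,251.2)):
    o,d=ray(s,*p); e=np.array([0,0,1.]); ax=np.array([.575,.06,0])
    t=np.linalg.lstsq(np.c_[d,-e],ax-o,rcond=None)[0]; print('tip z',t[1], np.linalg.norm(o+t[0]*d-ax-t[1]*e))
# column profile of bit: dark vs wood along u=229..232
for f in('side3','side4','side5'):
    im=cv2.imread(f'pics/{f}.png').astype(int); print(f,[tuple(im[v,230]) [0:3:2] for v in range(243,258)])
```

```text
0.09 (np.float64(229.5944887447642), np.float64(243.81496812795143))
0.084 (np.float64(229.63031123663484), np.float64(245.4158059902557))
0.078 (np.float64(229.66601591427076), np.float64(247.01137896232456))
0.072 (np.float64(229.701603357925), np.float64(248.60171297454394))
0.066 (np.float64(229.73707414404637), np.float64(250.18683378729725))
0.06 (np.float64(229.77242884531069), np.float64(251.76676699235654))
tip z 0.07530387975752953 0.0027277093532382893
tip z 0.06207241572808922 0.0021411160821128107
side3 [(np.int64(114), np.int64(111)), (np.int64(130), np.int64(128)), (np.int64(130), np.int64(128)), (np.int64(86), np.int64(81)), (np.int64(104), np.int64(97)), (np.int64(156), np.int64(210)), (np.int64(159), np.int64(236)), (np.int64(150), np.int64(235)), (np.int64(144), np.int64(232)), (np.int64(141), np.int64(230)), (np.int64(147), np.int64(234)), (np.int64(149), np.int64(237)), (np.int64(142), np.int64(233)), (np.int64(138), np.int64(229)), (np.int64(144), np.int64(231))]
side4 [(np.int64(131), np.int64(130)), (np.int64(93), np.int64(89)), (np.int64(108), np.int64(105)),
[... 164 characters left out ...]
t64(156), np.int64(235)), (np.int64(140), np.int64(230)), (np.int64(147), np.int64(234)), (np.int64(148), np.int64(236)), (np.int64(140), np.int64(231)), (np.int64(138), np.int64(228)), (np.int64(143), np.int64(231))]
side5 [(np.int64(112), np.int64(111)), (np.int64(130), np.int64(130)), (np.int64(105), np.int64(102)), (np.int64(86), np.int64(83)), (np.int64(114), np.int64(113)), (np.int64(128), np.int64(128)), (np.int64(104), np.int64(101)), (np.int64(85), np.int64(76)), (np.int64(126), np.int64(161)), (np.int64(144), np.int64(223)), (np.int64(146), np.int64(234)), (np.int64(147), np.int64(235)), (np.int64(141), np.int64(231)), (np.int64(137), np.int64(228)), (np.int64(143), np.int64(230))]
```

>>> move_arm --pt "0 0 -0.0008 0 0 0" --pt "0 0 -0.0015 0 0 0" --pt "0 0 -0.0015 0 0 0"

```text
time_s: 11.85
ee_pos: [0.4676, -0.0316, 0.197]
orientation: [0.999, -0.047, 0.001, -0.0]
wrist_force: [-1.0, 1.9, 6.5]
gripper_width: 0.298
grip_force: 50.4
```

>>> move_arm --pt "0 0 -0.0008 0 0 0" --pt "0 0 -0.0015 0 0 0" --pt "0 0 -0.0015 0 0 0"

```text
time_s: 12.1
ee_pos: [0.4676, -0.0316, 0.1955]
orientation: [0.999, -0.047, 0.001, -0.0]
wrist_force: [-2.2, 2.1, 6.2]
gripper_width: 0.306
grip_force: 50.5
```

>>> move_arm --pt "0 0 -0.0008 0 0 0" --pt "0 0 -0.0015 0 0 0" --pt "0 0 -0.0015 0 0 0"

```text
time_s: 12.35
ee_pos: [0.4677, -0.0316, 0.1941]
orientation: [0.999, -0.047, 0.001, -0.0]
wrist_force: [-1.0, 2.0, 7.4]
gripper_width: 0.299
grip_force: 50.5
```

>>> move_arm --pt "0 0 -0.001 0 0 0" --pt "0 0 -0.001 0 0 0" --pt "0 0 -0.001 0 0 0"

```text
time_s: 12.6
ee_pos: [0.4678, -0.0316, 0.1931]
orientation: [0.999, -0.047, 0.001, -0.0]
wrist_force: [-1.2, 3.2, 6.9]
gripper_width: 0.296
grip_force: 50.5
```

>>> move_arm --pt "0 0 -0.0008 0 0 0" --pt "0 0 -0.0015 0 0 0" --pt "0 0 -0.0015 0 0 0"

```text
time_s: 12.85
ee_pos: [0.4678, -0.0316, 0.1916]
orientation: [0.999, -0.047, 0.001, -0.0]
wrist_force: [-1.0, 1.8, 7.3]
gripper_width: 0.299
grip_force: 50.6
```

>>> move_arm --pt "0.0001 0 -0.0008 0 0 0" --pt "0.0002 0 -0.0015 0 0 0" --pt "0.0002 0 -0.0015 0 0 0"

```text
time_s: 13.1
ee_pos: [0.4679, -0.0317, 0.1901]
orientation: [0.999, -0.047, 0.001, -0.0]
wrist_force: [-0.8, 1.9, 6.0]
gripper_width: 0.297
grip_force: 50.7
```

>>> move_arm --pt "0.0001 0 -0.0008 0 0 0" --pt "0.0002 0 -0.0015 0 0 0" --pt "0.0002 0 -0.0015 0 0 0"

```text
time_s: 13.35
ee_pos: [0.4681, -0.0317, 0.1887]
orientation: [0.999, -0.047, 0.001, -0.0]
wrist_force: [-2.2, 0.9, 9.0]
gripper_width: 0.291
grip_force: 50.9
```

>>> move_arm --pt "0 0 -0.0003 0 0 0" --pt "0 0 -0.0003 0 0 0"

```text
time_s: 13.52
ee_pos: [0.4681, -0.0317, 0.1885]
orientation: [0.999, -0.047, 0.001, -0.0]
wrist_force: [-2.4, 2.4, 8.2]
gripper_width: 0.3
grip_force: 50.9
```

>>> move_arm --pt "0.0001 0 -0.0007 0 0 0" --pt "0.0001 0 -0.0007 0 0 0" --pt "0.0001 0 -0.0007 0 0 0"

```text
time_s: 13.77
ee_pos: [0.4681, -0.0317, 0.1879]
orientation: [0.999, -0.047, 0.001, -0.0]
wrist_force: [-2.6, 2.2, 9.6]
gripper_width: 0.296
grip_force: 50.9
```

>>> move_arm --pt "0 0 -0.0005 0 0 0" --pt "0 0 -0.0005 0 0 0" --pt "0 0 -0.0005 0 0 0"

```text
time_s: 14.02
ee_pos: [0.4682, -0.0317, 0.1875]
orientation: [0.999, -0.047, 0.001, -0.0]
wrist_force: [-2.7, 1.7, 10.4]
gripper_width: 0.3
grip_force: 50.9
```

Run:
```python
from h import *
np.set_printoptions(precision=2,suppress=True)
F=[]
for i in range(6):
    s=save('side','side6.png'); F.append(sensors.state()['wrist_force'])
print(np.array(F),np.mean(F,0))
b=cv2.imread('pics/side6.png');b3=cv2.imread('pics/side5.png')
print([tuple(map(int,b[v,230]))[0:3:2] for v in range(243,258)])
z=lambda i:cv2.resize(i[215:265,195:257],(400,320),interpolation=cv2.INTER_CUBIC)
cv2.imwrite('pics/mix6.png',np.hstack([z(b3),z(b)]))
d=cv2.absdiff(cv2.imread('pics/side3.png'),b).max(2)[215:270,195:265]
print('changed rows>250',np.argwhere(d>25)[:,0].max()+215, (d[38:]>25).sum())
```

```text
[[-2.24  1.39  9.96]
 [-2.77  1.53  9.49]
 [-3.99  1.56  9.57]
 [-3.28  2.2   9.2 ]
 [-2.97  2.15 10.23]
 [-3.75  2.13 10.88]] [-3.17  1.83  9.89]
[(88, 87), (121, 120), (128, 128), (104, 101), (113, 111), (125, 124), (126, 125), (102, 98), (91, 84), (127, 202), (147, 236), (146, 235), (140, 232), (136, 228), (142, 230)]
changed rows>250 252 0
```

View pics/mix6.png

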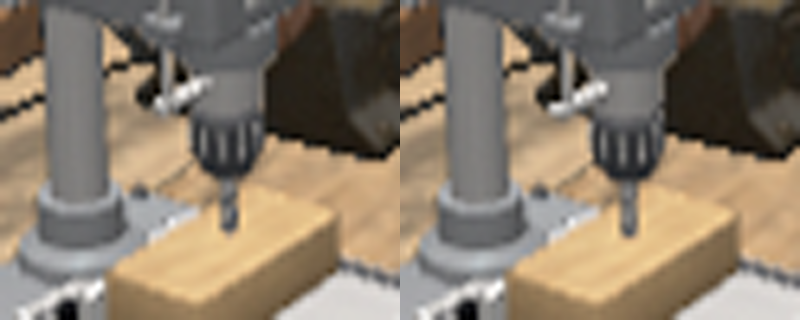

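In the side view the tip is at about (230,252), where the block's top projects. The block has not moved. The force at the knob has risen by about 3 N, and steeply, which puts roughly 15 N on the bit. I hand in here.

```bash
python3 -c "
from cell import robot
print(robot.hand_in())"
```

```text
the job is handed in; nothing more can be done
None
```

I turned the isolator off first, then pulled the feed lever down until the bit tip rested on the block with about 15 N (estimated from the force at the knob); the arm is still holding the lever there, the block did not move, and the job is handed in.

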